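# Put the shoe-care kit back in its holders

## Task

The shoes are done, so put the shoe-care kit back where it belongs: the flat polish tin in the enamelled dish, the cream jar in the turned wooden coaster, the shoe brush bristles down in its wooden tray, and the long shoehorn laid across both uprights of its rest, about centred. Everything should sit flat and still in its holder, and the pair of shoe trees stays where it lies.

Things in the scene. Friction and masses are not known exactly. Their poses are not given: they have to be found in the camera images.
- tin_c (a point): Flat round polish tin, bare aluminium with a dark brown lid (a bare disc in its middle), loose, 64 mm across and 30 mm high, about 110 g. The point is its centre, 15 mm above its underside; z is up.
- jar_c (a point): Small round shoe-cream jar, white glass with a ribbed black screw lid, loose, 42 mm across and 50 mm high, about 130 g. The point is its centre, 25 mm above its underside; z is up.
- brush_c (a point): Shoe brush standing on its bristles: dark mahogany back 150 mm long (its x axis), 46 mm wide (y) and 20 mm thick with rounded edges, over a block of stiff black bristles 134 x 38 mm and 26 mm deep, 2 mm of it sunk in the back; 44 mm high in all, about 160 g. The point is its centre, 22 mm above the bristle tips; z is up.
- shoehorn_c (a point): Long shoehorn of mottled brown tortoiseshell-effect plastic, 325 mm long, lying flat. Its straight shaft, 18 mm wide and 10 mm thick, runs along x from 165 mm behind the point to 80 mm ahead of it; the scooped blade, up to 38 mm wide, goes on to 160 mm ahead. The point is on the shaft's centre line at the balance point, 5 mm above its underside; y is across the shaft, z up. About 70 g.
- dish: Small round enamelled tin dish, white with a thin dark-blue rim, fixed. Outside 95 mm across the rim, inside 86 mm across at the floor; rim 10 mm above the shelf, inner floor 3 mm above the shelf. Origin: centre of its underside; z up. For the polish tin, which is too wide for the coaster.
- coaster: Round turned-beech coaster with a raised rim, fixed. 72 mm across outside, 61 mm inside; rim 13 mm above the shelf, inner floor 4 mm above the shelf. Origin: centre of its underside; z up. For the cream jar.
- tray: Shallow rectangular wooden tray with a cork floor, fixed. Outside 166 mm long (x axis) by 70 mm wide (y), inside 154 x 58 mm; rim 13 mm above the shelf, inner floor 6 mm above the shelf. Origin: centre of its underside; z up. For the brush, either way round.
- rest: Mahogany shoehorn rest, fixed: a base board 150 mm long (x axis) by 62 mm wide (y), 8 mm thick, with two uprights, each 12 mm thick, 55 mm either side of the middle along x. Each upright has a flat saddle 45 mm above the shelf, 44 mm wide between two lips whose tops are 62 mm above the shelf. The shoehorn's shaft lies along x on both saddles, between the lips, either way round. Origin: centre of its underside; z up.
- tree_left: One of a pair of lacquered mahogany shoe trees lying side by side in the middle at the back of the kit, between the brush and its tray, toes away from the robot, 255 mm long (x axis, toe ahead), 76 mm wide, up to 66 mm high at the brass heel knob, 280 g, loose. Origin: under its middle; z up. Not to be moved.
- tree_right: The other shoe tree of the pair, its mirror image, same size and origin. Not to be moved.
Things that resemble listed ones, but are neither listed nor needed, are in the scene too. Leave any purple look-alike of the part that bears brush_c alone. What is shaped like the rest but turquoise is not meant.

How it is judged:
At the end, for the whole second after the job is handed in: Flat on the floor of its holder, centres within: tin in dish 14 mm, jar in coaster 12 mm, brush in tray 16 mm (0.25 rad); shoehorn level on both saddles, within 20 mm lengthwise, 16 mm across, 0.25 rad. All at rest and released. Neither shoe tree moved over 15 mm (horizontal distance between tin_c and dish below 0.014 m and angle between each of tin_c, jar_c, brush_c, shoehorn_c's own z axis and vertical below 0.1 rad and z of tin_c in the frame of dish between 0.015 and 0.021 m and linear speed of each of tin, jar, brush, shoehorn below 0.01 m/s and angular speed of each of tin, jar, brush, shoehorn below 0.1 rad/s and horizontal distance between jar_c and coaster below 0.012 m and z of jar_c in the frame of coaster between 0.026 and 0.032 m and horizontal distance between brush_c and tray below 0.0165 m and z of brush_c in the frame of tray between 0.025 and 0.031 m and angle between the x axis of brush_c and the x axis of tray, either way round below 0.25 rad and x of shoehorn_c in the frame of rest between -0.02 and 0.02 m and y of shoehorn_c in the frame of rest between -0.016 and 0.016 m and z of shoehorn_c in the frame of rest between 0.047 and 0.053 m and angle between the x axis of shoehorn_c and the x axis of rest, either way round below 0.25 rad and distance of each of tree_left, tree_right from where it was at the start of the episode below 0.015 m); the robot touches nothing.
It fails at once if a shoe tree is pushed more than 15 mm from where it lay (distance of any of tree_left, tree_right from where it was at the start of the episode above 0.015 m).
It also fails if it takes over 112 s, if anything falls off the work surface, if the arm or the gripper's body presses on something with over 40 N, if the wrist force passes 120 N, or if a joint passes its speed limit or range.

## Robot

A 6-joint arm with a two-finger parallel gripper is mounted at the origin on the work surface. World frame = base frame: x ahead of the robot, y to its left, z up, the work surface at z = 0. Lengths are in m, angles in rad, forces in N, time in s.
With the tool pointing down it reaches from about 0.275 to 0.725 m from the base axis. Payload 15.9 kg.
Tool frame: the origin (TCP) lies midway between the tips of the shut fingers; the grasp point (between the pads) lies 19 mm behind it (bot.tcp_to_grasp is the z of the grasp point in the tool frame, in m); z points along the fingers, y is the direction in which the jaws open and shut (so a half turn about z gives the same grasp; the last joint's range is limited). The gripper opens to 85 mm and grips with 20 to 120 N. Pads are 22 mm wide; open, the fingers measure 114 mm over their backs; the gripper's body (76 mm by 85 mm) begins 54 mm behind the grasp point. The pads swing forward as they close: fully open they stand 13 mm farther back than shut.
Start: joints at [1.189, 0.213, -0.034, 1.323, 0, 1.571], TCP at [0.186, 0.464, 0.231] pointing down, gripper open.
Joint ranges: [-2.98, 2.98], [-0.74, 1.72], [-1.14, 1.35], [-2.1, 2.04], [-1.57, 1.44], [-3.14, 3.14]. Speed limits (rad/s): [1.89, 1.89, 2.39, 2.57, 3.14, 3.14].

## Interface

Orientations are given as a rotation vector (axis times angle).
In Python, from plant import bot gives the robot as it stands.
- The arm moves only by the tool move_arm, never from a script. Its argument "deltas" is a list of rows, each a list of 6 numbers: the shift along the tool's x, y, z in mm, then the turn, a rotation vector about the tool's x, y, z in rad. In form: [[tx, ty, tz, rx, ry, rz], ...]. A call has 1 to 8 rows; each row is the pose to reach, as a shift and turn from the pose commanded when the call began, along the tool's axes at that moment; what a row does not reach only later rows make up. A row lasts 1/8 s, in which the tool goes at most 62.5 mm and 10.7 degrees, less where a joint would pass 70% of its speed; a pose out of reach is approached as far as the arm can. A call with a gripper value outside its range is refused whole. "gripper" is the opening in per cent of the stroke, from 0 (shut) to 100 (fully open), set as the call begins (left out, the last holds). The fingers move at their own pace and stop on an object; "squeeze" is the grip in N (left out, the last holds). Time passes only in rows, so rows that repeat a pose let the fingers close. It gives the time, the measured TCP pose, the force and the opening at its end, in the units of the state.
- bot.sense(): the state, without advancing time (a new reading comes with each control period).
- bot.grab_frame(name): name is "side" or "top" or "wrist"; returns (picture, depth): 420x560x3 uint8, red, green, blue; 420x560 float32, m along the optical axis (not along the pixel's ray), 0 where there is no reading.
- bot.camera_params(name): a dict with "camera_matrix" (3x3 intrinsics, pixels), "world_to_cam" (4x4, takes a point from world to camera coordinates). Camera axes: x right, y down, z forward; pixel columns grow to the right and rows downward; lengths in m; the calibration is good to about 2 mm. A picture is of the moment at which its call begins: read the wrist's pose just before it. camera_params takes no time and is no camera call; for the wrist camera it gives the pose at the moment of the call.
- bot.finish_job(): hands the job in, once; it reports no verdict.
The state is a dict: "time_s": time; "joints": joint angles; "joint_velocities": joint speeds; "joint_torque": joint torques, N m; "tool_pos": TCP position; "tool_rot": TCP orientation; "ft_force": force on the tool from outside, world axes, zero at the start; "moment": the same for the moment, N m; "finger_gap": finger opening in m.
Only numpy, scipy, OpenCV 4.12 (cv2) and the standard library are available. Lean on these libraries where they do the work, as an engineer would, in place of code of your own. Each camera call takes 0.05 s, during which the arm holds its last target. There are 200 camera calls.

## Working session

There is one attempt and no reset: what is moved stays moved. The work goes in short steps, Python scripts to look and compute and a tool call to move; the robot and the scene stay as the last step left them, time stands still between calls to the robot, and variables do not carry over. Pictures are saved under pics/ and viewed, about 12 in all and at most 16, crops included, and the job is handed in when it is done.

Besides the shell and the picture viewer there is one more tool, called after "Call:" as name(argument=value, ...), one argument or row to a line, values as JSON. move_arm: Moves the arm, as the interface text tells. Its arguments: {"type":"object","properties":{"deltas":{"type":"array"},"gripper":{"type":"number"},"squeeze":{"type":"number"}},"required":["deltas"]}

```bash
mkdir -p pics; ls
python3 - <<'E'
from plant import bot
import cv2,numpy as np
for n in("top","side"):
    p,d=bot.grab_frame(n); cv2.imwrite(f"pics/{n}0.png",cv2.cvtColor(p,cv2.COLOR_RGB2BGR)); np.savez(f"pics/{n}0.npz",p=p,d=d)
    c=bot.camera_params(n); print(n,c["camera_matrix"].tolist(),np.round(c["world_to_cam"],3).tolist())
s=bot.sense();print(s["tool_pos"],s["tool_rot"],s["time_s"],bot.tcp_to_grasp,s["finger_gap"])
E
```

```text
pics
top [[427.2779390369686, 0.0, 286.41617080741185], [0.0, 427.2779390369686, 210.77212831378935], [0.0, 0.0, 1.0]] [[0.004, -1.0, -0.006, -0.01], [-0.989, -0.003, -0.145, 0.478], [0.145, 0.007, -0.989, 1.277], [0.0, 0.0, 0.0, 1.0]]
side [[479.2194445930035, 0.0, 276.7165704481952], [0.0, 479.2194445930035, 207.11777365236253], [0.0, 0.0, 1.0]] [[0.894, -0.449, 0.014, -0.432], [-0.221, -0.467, -0.856, 0.154], [0.39, 0.762, -0.516, 0.989], [0.0, 0.0, 0.0, 1.0]]
[0.18619005 0.46372973 0.23088326] [-5.96058649e-01 -3.08437227e+00  1.49106356e-03] 0.1 -0.0187 0.08562601055045661
```

View pics/top0.png

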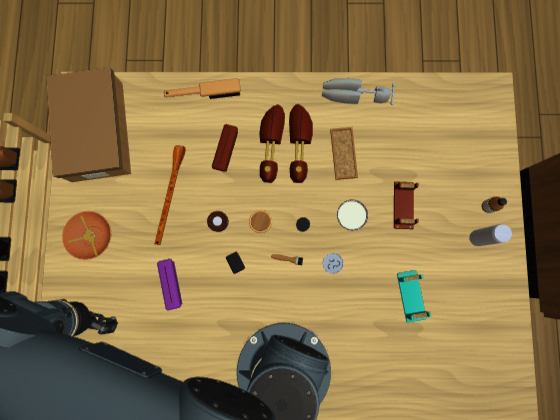

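View pics/side0.png

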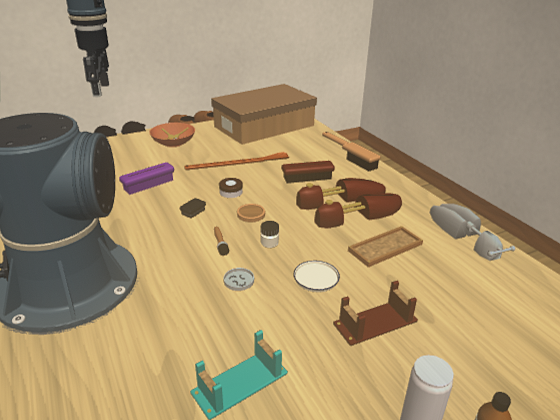

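The pictures show these candidates (top-view pixels):
- **Tin:** (217,221), dark brown lid with a bare disc. The grey tin at (333,262) doesn't fit.
- **Jar:** (303,224), white with a black lid.
- **Brush:** (225,147), mahogany and black. I'm excluding the purple one at (169,284) and the orange one at (203,90).
- **Shoehorn:** (170,195).
- **Coaster, dish and tray:** (260,221), (352,215) and (343,153).
- **Rest:** (404,205), mahogany. The turquoise one at (412,296) is excluded.

Next I'll confirm these in a crop and measure them from depth.

```bash
cat > h.py <<'E'
import numpy as np,cv2
from plant import bot
def cloud(d,c):
    K=c["camera_matrix"];T=np.linalg.inv(c["world_to_cam"])
    v,u=np.indices(d.shape)
    P=np.stack([(u-K[0,2])/K[0,0]*d,(v-K[1,2])/K[1,1]*d,d],-1)
    return P@T[:3,:3].T+T[:3,3]
def rect(xy):
    (c,(w,h),a)=cv2.minAreaRect((xy*1000).astype(np.float32))
    if w<h: w,h,a=h,w,a+90
    return np.round(c,1),round(w,1),round(h,1),round((a+90)%180-90,1)
E
python3 - <<'E'
from h import *
f=np.load("pics/top0.npz");d=f["d"];W=cloud(d,bot.camera_params("top"))
z=W[...,2]
for n,(u0,v0,u1,v1),lo,hi in [("tin",(200,205,235,238),.022,.04),("jar",(290,210,315,238),.04,.06),("brush",(205,115,242,178),.034,.06),
  ("horn",(150,140,192,250),.004,.05),("coaster",(245,205,275,238),.008,.03),("dish",(332,195,372,235),.006,.03),("tray",(325,120,362,187),.009,.03),("rest",(388,175,424,235),.004,.1),("resttop",(388,175,424,235),.05,.1),("treeL",(255,95,286,190),.01,.1),("treeR",(287,95,318,190),.01,.1)]:
    w=W[v0:v1,u0:u1].reshape(-1,3);dd=d[v0:v1,u0:u1].ravel();m=(dd>0)&(w[:,2]>lo)&(w[:,2]<hi)
    w=w[m]; print(n,m.sum(),rect(w[:,:2]),"zmed/max",np.round([np.median(w[:,2]),w[:,2].max()],4),"mean",np.round(w[:,:2].mean(0)*1000,1))
print("table z",np.median(z[200:260,240:400]))
p=cv2.cvtColor(f["p"],cv2.COLOR_RGB2BGR)[110:310,145:440]
cv2.imwrite("pics/crop.png",cv2.resize(p,None,fx=2.7,fy=2.7,interpolation=cv2.INTER_CUBIC))
E
```

```text
tin 334 (array([447.9, 205.9]), 62.8, 60.1, -89.0) zmed/max [0.0274 0.0346] mean [447.6 205.2]
jar 153 (array([437.8, -57.6]), 40.5, 38.7, -44.3) zmed/max [0.0484 0.056 ] mean [437.4 -57.7]
brush 667 (array([679.4, 186.6]), 150.4, 46.4, -15.4) zmed/max [0.0417 0.05  ] mean [677.3 186.6]
horn 614 (array([545.4, 359.8]), 335.3, 129.2, 2.8) zmed/max [0.0074 0.0157] mean [539.5 363.4]
coaster 244 (array([449.1,  74.3]), 69.5, 68.9, 0.8) zmed/max [0.0101 0.0177] mean [448.7  74.4]
dish 116 (array([ 475.6, -211.7]), 101.6, 96.8, -0.8) zmed/max [0.008 0.014] mean [ 469.  -217.6]
tray 273 (array([ 670.4, -189.8]), 166.7, 70.8, 5.0) zmed/max [0.0119 0.0201] mean [ 666.3 -189.9]
rest 873 (array([ 502.6, -380.1]), 188.9, 106.7, -2.5) zmed/max [0.0084 0.0645] mean [ 500.4 -374.5]
resttop 55 (array([ 502.7, -374.9]), 121.3, 61.1, -1.8) zmed/max [0.0585 0.0645] mean [ 499.2 -374.4]
treeL 1214 (array([702. ,  47.7]), 256.9, 74.2, -7.7) zmed/max [0.0389 0.0667] mean [703.1  41.4]
treeR 1219 (array([700.3, -52.1]), 254.5, 73.8, 0.2) zmed/max [0.0391 0.0674] mean [702.9 -47.9]
table z -0.0009381938850928639
```

View pics/crop.png

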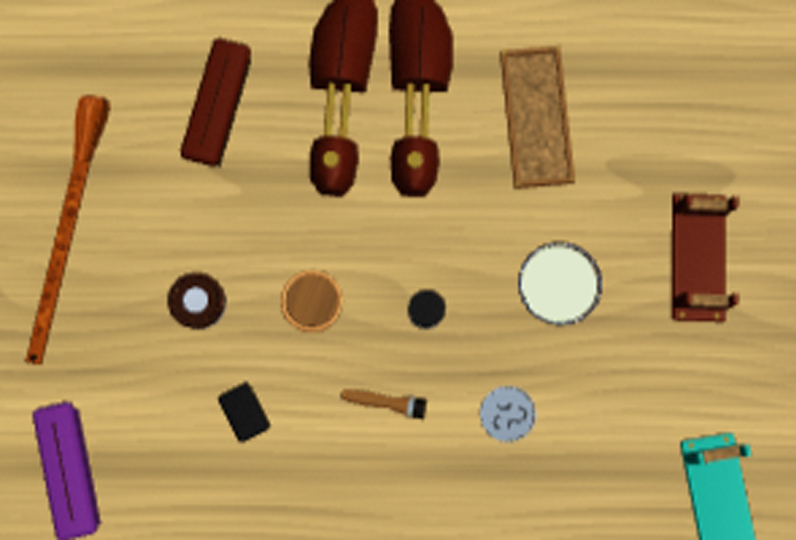

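The crop confirms them: tin (195,300), jar (427,308), brush (215,100), tray (537,117), coaster (312,300), dish (560,283), mahogany rest (705,258), with the purple and turquoise look-alikes set apart. I'll refine dish, horn and rest by colour, then move.

```bash
cat >> h.py <<'E'
from scipy.spatial.transform import Rotation as R
def go(x,y,z,jaw):
    """print the tool-frame delta to TCP x,y,z mm (tool down), jaw axis at world angle deg (mod 180)"""
    s=bot.sense();r=R.from_rotvec(s["tool_rot"]).as_matrix();p=np.array(s["tool_pos"])*1000
    cur=np.degrees(np.arctan2(r[1,1],r[0,1]))
    for k in(0,1):
        a=np.radians((jaw+180*k-cur+180)%360-180)
        yy=np.radians(jaw+180*k);Y=np.array([np.cos(yy),np.sin(yy),0]);Z=np.array([0,0,-1.]);G=np.stack([np.cross(Y,Z),Y,Z],1)
        print("delta",np.round(r.T@(np.array([x,y,z])-p),1),"rot",np.round(R.from_matrix(r.T@G).as_rotvec(),3))
    print(" at",p.round(1),"jaw",cur.round(1),"j",np.round(s["joints"],2),"gap",round(s["finger_gap"]*1000,1),"t",round(s["time_s"],2),"F",np.round(s["ft_force"],1))
def plane(uv,c,z):
    K=c["camera_matrix"];T=np.linalg.inv(c["world_to_cam"])
    q=np.c_[uv,np.ones(len(uv))]@np.linalg.inv(K).T@T[:3,:3].T
    return (T[:3,3]+q*((z-T[2,3])/q[:,2:]))[:,:2]
E
python3 - <<'E'
from h import *
f=np.load("pics/top0.npz");c=bot.camera_params("top");hsv=cv2.cvtColor(f["p"],cv2.COLOR_RGB2HSV).astype(int)
def m(n,roi,cond,z):
    u0,v0,u1,v1=roi;k=np.zeros(cond.shape,np.uint8);k[v0:v1,u0:u1]=cond[v0:v1,u0:u1]
    _,l,st,_=cv2.connectedComponentsWithStats(k);i=1+st[1:,4].argmax();v,u=np.where(l==i)
    w=plane(np.c_[u,v],c,z);print(n,len(u),rect(w),"mean",(w.mean(0)*1000).round(1));return w
H,S,V=hsv[...,0],hsv[...,1],hsv[...,2]
m("dish",(330,192,375,238),(S<60)&(V>150),.003)
w=m("horn",(145,138,195,252),((H<11)|(H>170))&(S>170),.008)
e=w-w.mean(0);i=np.argmin(w[:,0]);
a=np.linalg.svd(e[w[:,0]<w[:,0].min()+.2]-e[w[:,0]<w[:,0].min()+.2].mean(0))[2][0];a*=np.sign(a[0])
t=w@a;print("axis deg",np.degrees(np.arctan2(a[1],a[0])),"len",np.ptp(t)*1000)
sh=w[t<t.min()+.24];cc=sh.mean(0);q=cc+a*(t.min()+.165-cc@a);print("balance",q*1000)
m("rest",(388,175,424,235),((H<9)|(H>170))&(S>120)&(V<130),.008)
W=cloud(f["d"],c)[175:235,388:424].reshape(-1,3)
for lo,hi in((.004,.016),(.035,.049),(.052,.07)):
    k=W[(W[:,2]>lo)&(W[:,2]<hi)];
    for part in(k,k[k[:,0]>.5],k[k[:,0]<.5]):print(lo,rect(part[:,:2]),len(part))
go(448,205.5,100,25)
E
```

```text
dish 628 (array([ 470. , -212.1]), 87.9, 86.0, -45.3) mean [ 470.7 -212.4]
horn 13 (array([551.6, 359. ]), 9.9, 9.5, 2.5) mean [551.9 359.4]
axis deg 43.87525842455274 len 11.6337337375777
balance [667.0884643  470.09627388]
rest 725 (array([ 501. , -373.2]), 146.0, 56.6, -1.8) mean [ 499.6 -371.2]
0.004 (array([ 502.6, -380.1]), 188.9, 106.7, -2.5) 624
0.004 (array([ 548.2, -382.1]), 106.7, 97.6, 87.5) 319
0.004 (array([ 454.3, -376.8]), 103.0, 90.1, 88.6) 305
0.035 (array([ 503.2, -373.8]), 123.0, 60.2, -1.6) 139
0.035 (array([ 558.2, -375.3]), 58.2, 13.0, 87.4) 73
0.035 (array([ 447.5, -372.3]), 60.2, 11.4, 88.4) 66
0.052 (array([ 502.7, -374.9]), 121.3, 61.1, -1.8) 53
0.052 (array([ 557.6, -375.2]), 58.4, 11.7, 88.4) 25
0.052 (array([ 447.4, -373.2]), 61.2, 10.0, 87.4) 28
delta [-339.2 -142.   131. ] rot [-0.001  0.     0.753]
delta [-339.2 -142.   131. ] rot [-0.000e+00 -1.000e-03 -2.389e+00]
 at [186.2 463.7 230.9] jaw 68.1 j [ 1.19  0.21 -0.03  1.32 -0.    1.57] gap 85.6 t 0.1 F [0.5 0.3 0.5]
```

Call:
move_arm(
  deltas=[
    [-339.2,-142,131,0,0,0.753],
    [-339.2,-142,131,0,0,0.753],
    [-339.2,-142,131,0,0,0.753],
    [-339.2,-142,131,0,0,0.753],
    [-339.2,-142,131,0,0,0.753],
    [-339.2,-142,131,0,0,0.753],
    [-339.2,-142,131,0,0,0.753],
    [-339.2,-142,131,0,0,0.753],
  ],
  gripper=100,
  squeeze=40,
)

```text
time_s: 1.1
tool_pos: [0.4481, 0.2052, 0.0998]
tool_rot: [-1.69, -2.647, 0.001]
ft_force: [-0.0, 0.8, 0.3]
finger_gap: 0.0853
```

Run:
```python
from h import *
c=bot.camera_params("wrist");p,d=bot.grab_frame("wrist");cv2.imwrite("pics/w1.png",cv2.cvtColor(p,cv2.COLOR_RGB2BGR))
w=cloud(d,c).reshape(-1,3);k=w[(d.ravel()>0)&(w[:,2]>.024)&(w[:,2]<.036)&(np.hypot(w[:,0]-.448,w[:,1]-.2055)<.045)];print(len(k),rect(k[:,:2]) if len(k) else 0,np.median(k[:,2]))
go(448,205.5,5,25)
```

```text
7388 (array([447.4, 207. ]), 63.8, 63.8, -75.4) 0.028893648016932616
delta [-0.7  0.  95.3] rot [-0.001 -0.    -0.001]
delta [-0.7  0.  95.3] rot [-0.000e+00  1.000e-03  3.141e+00]
 at [447.8 206.1 100.3] jaw 25.0 j [ 0.43  0.26 -0.31  1.    0.    1.57] gap 85.3 t 1.15 F [ 0.2 -0.6 -0.5]
```

View pics/w1.png

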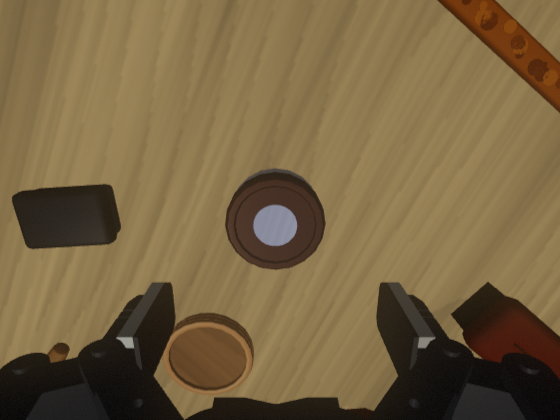

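The tin sits at (275,220) in the wrist view, and the wrist fix of (447.4, 207) agrees with the top view to within 2 mm. Descending to grasp.

Call:
move_arm(
  deltas=[
    [0,0,50,0,0,0],
    [0,0,85,0,0,0],
    [0,0,95,0,0,0],
    [0,0,95,0,0,0],
  ],
)

```text
time_s: 1.65
tool_pos: [0.4479, 0.2066, 0.0059]
tool_rot: [-1.687, -2.65, -0.0]
ft_force: [0.6, -0.6, -0.0]
finger_gap: 0.0854
```

Call:
move_arm(
  deltas=[
    [0,0,0,0,0,0],
    [0,0,0,0,0,0],
    [0,0,0,0,0,0],
    [0,0,0,0,0,0],
    [0,0,0,0,0,0],
    [0,0,0,0,0,0],
  ],
  gripper=50,
  squeeze=40,
)

```text
time_s: 2.4
tool_pos: [0.449, 0.2065, 0.0069]
tool_rot: [1.688, 2.649, 0.004]
ft_force: [-3.2, 1.7, 10.8]
finger_gap: 0.0625
```

Call:
move_arm(
  deltas=[
    [0,0,-30,0,0,0],
    [0,0,-75,0,0,0],
    [0,0,-115,0,0,0],
    [0,0,-115,0,0,0],
  ],
)

```text
time_s: 2.9
tool_pos: [0.4501, 0.2067, 0.124]
tool_rot: [1.687, 2.646, 0.008]
ft_force: [-0.3, 0.1, -1.0]
finger_gap: 0.0625
```

Run:
```python
from h import *
go(470.3,-212.2,120,-20)
c=bot.camera_params("wrist");p,d=bot.grab_frame("wrist");cv2.imwrite("pics/w2.png",cv2.cvtColor(p,cv2.COLOR_RGB2BGR))
```

```text
delta [-388.3 -158.6    3. ] rot [ 0.006 -0.002  0.785]
delta [-388.3 -158.6    3. ] rot [ 0.003  0.007 -2.357]
 at [450.1 206.7 124. ] jaw 25.0 j [ 0.43  0.24 -0.27  1.05  0.    1.57] gap 62.5 t 2.9 F [-0.3  0.1 -1. ]
```

View pics/w2.png

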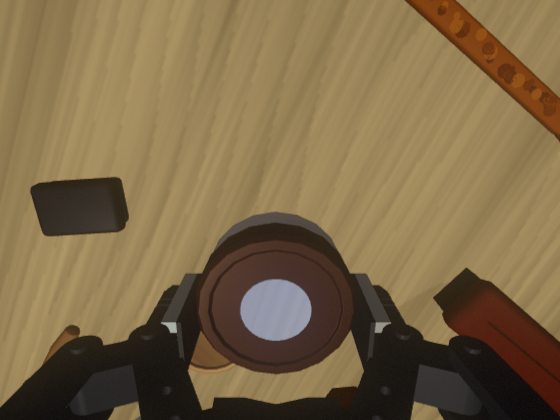

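Tin is held, centred between the pads at (276,305). Next, over the dish.

Call:
move_arm(
  deltas=[
    [-388,-158.5,3,0,0,0.785],
    [-388,-158.5,3,0,0,0.785],
    [-388,-158.5,3,0,0,0.785],
    [-388,-158.5,3,0,0,0.785],
    [-388,-158.5,3,0,0,0.785],
    [-388,-158.5,3,0,0,0.785],
    [-388,-158.5,3,0,0,0.785],
    [-388,-158.5,3,0,0,0.785],
  ],
)

```text
time_s: 3.95
tool_pos: [0.4676, -0.2152, 0.1161]
tool_rot: [-2.576, -1.797, 0.002]
ft_force: [-0.4, 1.0, -1.9]
finger_gap: 0.0625
```

Run:
```python
from h import *
go(470.3,-212.2,10,-20)
c=bot.camera_params("wrist");p,d=bot.grab_frame("wrist")
w=cloud(d,c);k=w[(d>0)&(w[...,2]>.115)&(np.hypot(w[...,0]-.47,w[...,1]+.212)<.03)];print("tin top",k.min(0),k.max(0),np.median(k[:,2]))
```

```text
delta [  3.8   1.7 106.1] rot [-0.001  0.    -0.004]
delta [  3.8   1.7 106.1] rot [0.000e+00 2.000e-03 3.138e+00]
 at [ 467.6 -215.2  116.1] jaw -20.2 j [-0.43  0.29 -0.22  1.05 -0.    1.49] gap 62.5 t 3.95 F [-0.4  1.  -1.9]
tin top [ 0.44005609 -0.24197251  0.11501863] [ 0.49992764 -0.18202701  0.20197468] 0.13825141740694374
```

Call:
move_arm(
  deltas=[
    [2,1,50,0,0,0],
    [3.8,1.7,80,0,0,0],
    [3.8,1.7,88,0,0,0],
    [3.8,1.7,88,0,0,0],
  ],
)

```text
time_s: 4.5
tool_pos: [0.4712, -0.2092, 0.0295]
tool_rot: [-2.572, -1.803, 0.0]
ft_force: [0.0, -0.1, -0.3]
finger_gap: 0.0624
```

Run:
```python
from h import *
go(470.3,-212.2,11,-20)
c=bot.camera_params("wrist");p,d=bot.grab_frame("wrist");cv2.imwrite("pics/w3.png",cv2.cvtColor(p,cv2.COLOR_RGB2BGR))
```

```text
delta [-3.1  0.2 18.5] rot [-0.001 -0.     0.001]
delta [-3.1  0.2 18.5] rot [ 0.000e+00 -1.000e-03 -3.141e+00]
 at [ 471.2 -209.2   29.5] jaw -20.0 j [-0.42  0.37 -0.35  0.85  0.    1.5 ] gap 62.4 t 4.5 F [ 0.  -0.1 -0.3]
```

View pics/w3.png

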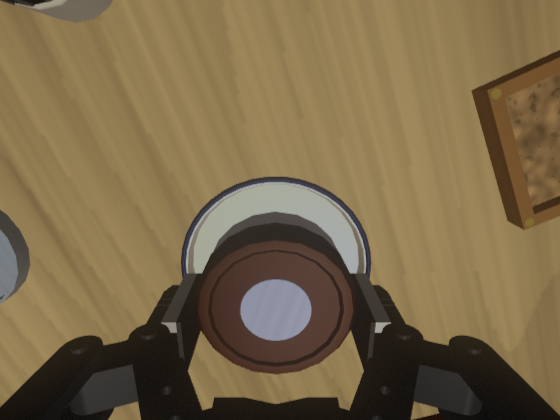

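Tin at (276,308) is laterally centred over the dish (ring centre about (276,265), seen obliquely). Lowering and releasing.

Call:
move_arm(
  deltas=[
    [-2.5,0,10,0,0,0],
    [-2.5,0,16,0,0,0],
    [-2.5,0,18.5,0,0,0],
    [-2.5,0,18.5,0,0,0],
    [-2.5,0,18.5,0,0,0],
  ],
)

```text
time_s: 5.18
tool_pos: [0.4705, -0.2122, 0.011]
tool_rot: [2.573, 1.802, 0.0]
ft_force: [0.4, 0.1, -1.7]
finger_gap: 0.0629
```

Call:
move_arm(
  deltas=[
    [0,0,0,0,0,0],
    [0,0,0,0,0,0],
    [0,0,0,0,0,0],
    [0,0,0,0,0,0],
    [0,0,-20,0,0,0],
    [0,0,-60,0,0,0],
    [0,0,-110,0,0,0],
    [0,0,-110,0,0,0],
  ],
  gripper=100,
)

```text
time_s: 6.18
tool_pos: [0.4724, -0.2131, 0.1243]
tool_rot: [2.569, 1.799, 0.005]
ft_force: [0.5, 0.0, -0.7]
finger_gap: 0.0853
```

Run:
```python
from h import *
c=bot.camera_params("wrist");p,d=bot.grab_frame("wrist")
w=cloud(d,c);r=np.hypot(w[...,0]-.47,w[...,1]+.212)
k=w[(d>0)&(w[...,2]>.025)&(w[...,2]<.045)&(r<.05)];print("tin",rect(k[:,:2]),np.median(k[:,2]),k[:,2].std())
k=w[(d>0)&(w[...,2]>.006)&(w[...,2]<.014)&(r<.06)];print("dish",rect(k[:,:2]))
go(437.5,-57.6,110,-8)
```

```text
tin (array([ 471.6, -211.3]), 64.2, 63.8, 80.3) 0.03194885413685558 0.0010366284269767419
dish (array([ 470.9, -212.5]), 96.3, 96.3, 86.4)
delta [134.1 -84.9  11.9] rot [ 0.003  0.001 -0.209]
delta [134.1 -84.9  11.9] rot [ 1.000e-03 -4.000e-03  2.932e+00]
 at [ 471.4 -212.6  122.2] jaw -20.0 j [-0.42  0.29 -0.21  1.06 -0.    1.5 ] gap 85.5 t 6.22 F [ 0.1 -0.2  0.1]
```

The tin is within about 1.4 mm of the dish centre, top at 32 mm. Next is the jar.

Call:
move_arm(
  deltas=[
    [134,-85,12,0,0,-0.21],
    [134,-85,12,0,0,-0.21],
    [134,-85,12,0,0,-0.21],
    [134,-85,12,0,0,-0.21],
    [134,-85,12,0,0,-0.21],
  ],
)

```text
time_s: 6.85
tool_pos: [0.4361, -0.0574, 0.1082]
tool_rot: [-2.37, -2.062, 0.001]
ft_force: [1.4, 0.1, -0.1]
finger_gap: 0.0854
```

Run:
```python
from h import *
c=bot.camera_params("wrist");p,d=bot.grab_frame("wrist")
w=cloud(d,c);r=np.hypot(w[...,0]-.4375,w[...,1]+.0576)
k=w[(d>0)&(w[...,2]>.045)&(w[...,2]<.055)&(r<.035)];x,y=rect(k[:,:2])[0];print("jar",rect(k[:,:2]),np.median(k[:,2]))
r=np.hypot(w[...,0]-.449,w[...,1]-.0743);k=w[(d>0)&(w[...,2]>.009)&(w[...,2]<.017)&(r<.05)];print("coaster",rect(k[:,:2]),len(k))
go(x,y,15,-8)
```

```text
jar (array([437.4, -56.6]), 41.9, 41.5, -6.4) 0.04970104286437828
coaster (array([446.6,  58.2]), 71.9, 37.1, -7.9) 4807
delta [ 1.4  0.9 93.4] rot [-0.001  0.     0.   ]
delta [ 1.4  0.9 93.4] rot [-0.000e+00 -1.000e-03 -3.142e+00]
 at [436.3 -57.8 108.4] jaw -8.0 j [-0.13  0.16 -0.42  0.99 -0.    1.58] gap 85.4 t 6.9 F [ 0.3 -0.4  0.6]
```

Call:
move_arm(
  deltas=[
    [1.4,0.9,50,0,0,0],
    [1.4,0.9,85,0,0,0],
    [1.4,0.9,93.5,0,0,0],
    [1.4,0.9,93.5,0,0,0],
  ],
)

```text
time_s: 7.4
tool_pos: [0.4376, -0.0565, 0.0156]
tool_rot: [-2.371, -2.061, 0.0]
ft_force: [-0.1, 0.4, 0.7]
finger_gap: 0.0854
```

Call:
move_arm(
  deltas=[
    [0,0,0,0,0,0],
    [0,0,0,0,0,0],
    [0,0,0,0,0,0],
    [0,0,0,0,0,0],
    [0,0,0,0,0,0],
    [0,0,0,0,0,0],
    [0,0,0,0,0,0],
  ],
  gripper=25,
)

```text
time_s: 8.28
tool_pos: [0.4381, -0.056, 0.0162]
tool_rot: [2.369, 2.061, 0.001]
ft_force: [-1.6, -0.3, 10.1]
finger_gap: 0.0408
```

Call:
move_arm(
  deltas=[
    [0,0,-20,0,0,0],
    [0,0,-60,0,0,0],
    [0,0,-80,0,0,0],
    [0,0,-80,0,0,0],
    [0,0,-80,0,0,0],
  ],
)

```text
time_s: 8.9
tool_pos: [0.437, -0.0558, 0.0945]
tool_rot: [-2.37, -2.061, 0.001]
ft_force: [-0.2, -0.4, -2.5]
finger_gap: 0.0412
```

Run:
```python
from h import *
go(449,74.5,80,10)
c=bot.camera_params("wrist");s=np.array(bot.sense()["tool_pos"]);p,d=bot.grab_frame("wrist")
w=cloud(d,c);k=w[(d>0)&(w[...,2]>s[2]+.02)&(np.hypot(w[...,0]-s[0],w[...,1]-s[1])<.018)];print("jar top - tcp",np.median(k[:,2])-s[2])
```

```text
delta [130.8  -6.1  14.5] rot [-0.001 -0.    -0.313]
delta [130.8  -6.1  14.5] rot [-0.000e+00  1.000e-03  2.828e+00]
 at [437.  -55.8  94.5] jaw -8.0 j [-0.13  0.17 -0.45  0.96 -0.    1.58] gap 41.2 t 8.9 F [-0.2 -0.4 -2.5]
jar top - tcp 0.03367562826796794
```

Call:
move_arm(
  deltas=[
    [131,-6,14.5,0,0,-0.313],
    [131,-6,14.5,0,0,-0.313],
    [131,-6,14.5,0,0,-0.313],
    [131,-6,14.5,0,0,-0.313],
    [131,-6,14.5,0,0,-0.313],
  ],
)

```text
time_s: 9.57
tool_pos: [0.4494, 0.0736, 0.0806]
tool_rot: [-2.022, -2.404, 0.001]
ft_force: [-0.4, 0.3, -1.7]
finger_gap: 0.0406
```

Run:
```python
from h import *
go(449,74.5,20.5,10)
c=bot.camera_params("wrist");p,d=bot.grab_frame("wrist");cv2.imwrite("pics/w4.png",cv2.cvtColor(p,cv2.COLOR_RGB2BGR))
```

```text
delta [ 1.  -0.2 60.1] rot [-0.001  0.    -0.002]
delta [ 1.  -0.2 60.1] rot [0.000e+00 1.000e-03 3.139e+00]
 at [449.4  73.6  80.6] jaw 9.9 j [ 0.16  0.21 -0.43  0.93 -0.    1.56] gap 40.6 t 9.57 F [-0.4  0.3 -1.7]
```

View pics/w4.png

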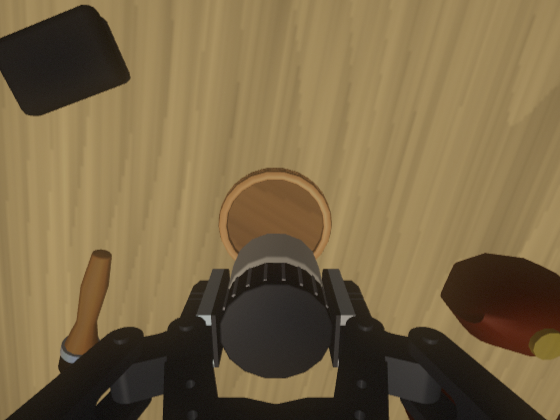

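The jar is held upright at (276,320) and lined up with the coaster at (275,222). Lowering it in.

Call:
move_arm(
  deltas=[
    [1,0,35,0,0,0],
    [1,0,50,0,0,0],
    [1,0,57,0,0,0],
    [1,0,60,0,0,0],
    [1,0,60,0,0,0],
  ],
)

```text
time_s: 10.25
tool_pos: [0.4498, 0.0754, 0.0212]
tool_rot: [2.02, 2.405, 0.001]
ft_force: [-0.1, -0.4, -1.4]
finger_gap: 0.0412
```

Call:
move_arm(
  deltas=[
    [0,0,0,0,0,0],
    [0,0,0,0,0,0],
    [0,0,0,0,0,0],
    [0,0,0,0,0,0],
    [0,0,-20,0,0,0],
    [0,0,-60,0,0,0],
    [0,0,-110,0,0,0],
    [0,0,-110,0,0,0],
  ],
  gripper=90,
)

```text
time_s: 11.25
tool_pos: [0.4515, 0.076, 0.1341]
tool_rot: [2.018, 2.403, 0.007]
ft_force: [0.7, -1.1, -0.4]
finger_gap: 0.0767
```

Run:
```python
from h import *
c=bot.camera_params("wrist");p,d=bot.grab_frame("wrist")
w=cloud(d,c);r=np.hypot(w[...,0]-.449,w[...,1]-.0745)
k=w[(d>0)&(w[...,2]>.045)&(w[...,2]<.06)&(r<.035)];print("jar",rect(k[:,:2]),np.median(k[:,2]),k[:,2].std())
k=w[(d>0)&(w[...,2]>.009)&(w[...,2]<.016)&(r<.05)];print("coaster",rect(k[:,:2]))
go(670,185,130,74.6)
```

```text
jar (array([450.7,  74.7]), 41.8, 41.7, 12.5) 0.05367021901348955 0.0014132828594762207
coaster (array([448.2,  79.8]), 71.1, 63.1, 12.9)
delta [ 69.5 235.1   2.8] rot [ 0.003  0.002 -1.128]
delta [ 69.5 235.1   2.8] rot [ 2.000e-03 -3.000e-03  2.014e+00]
 at [450.5  75.8 132.1] jaw 10.0 j [ 0.17  0.17 -0.35  1.05  0.    1.56] gap 76.8 t 11.3 F [-0.   0.4 -0.9]
```

The jar is in, top at 53.7 mm and about 2 mm off the coaster centre. Next is the brush.

Call:
move_arm(
  deltas=[
    [69.5,235,3,0,0,-1.128],
    [69.5,235,3,0,0,-1.128],
    [69.5,235,3,0,0,-1.128],
    [69.5,235,3,0,0,-1.128],
    [69.5,235,3,0,0,-1.128],
    [69.5,235,3,0,0,-1.128],
    [69.5,235,3,0,0,-1.128],
    [69.5,235,3,0,0,-1.128],
  ],
  gripper=100,
)

```text
time_s: 12.3
tool_pos: [0.6685, 0.1846, 0.1271]
tool_rot: [-0.428, -3.111, 0.001]
ft_force: [-0.1, 0.4, 0.2]
finger_gap: 0.0853
```

Run:
```python
from h import *
c=bot.camera_params("wrist");p,d=bot.grab_frame("wrist")
w=cloud(d,c)
k=w[(d>0)&(w[...,2]>.034)&(w[...,2]<.05)&(abs(w[...,0]-.679)<.12)&(abs(w[...,1]-.187)<.06)];q=rect(k[:,:2]);print("brush",q,np.median(k[:,2]))
go(679,187,18,74.6)
cv2.imwrite("pics/w5.png",cv2.cvtColor(p,cv2.COLOR_RGB2BGR))
```

```text
brush (array([678.8, 189. ]), 148.7, 46.1, -14.7) 0.043398859890948174
delta [ -9.5   5.1 109.4] rot [-0.    -0.    -0.004]
delta [ -9.5   5.1 109.4] rot [-1.000e-03  0.000e+00  3.138e+00]
 at [668.6 184.7 127.5] jaw 74.4 j [ 0.27  0.66  0.38  1.29 -0.    0.54] gap 85.4 t 12.35 F [-0.2  0.   0.1]
```

View pics/w5.png

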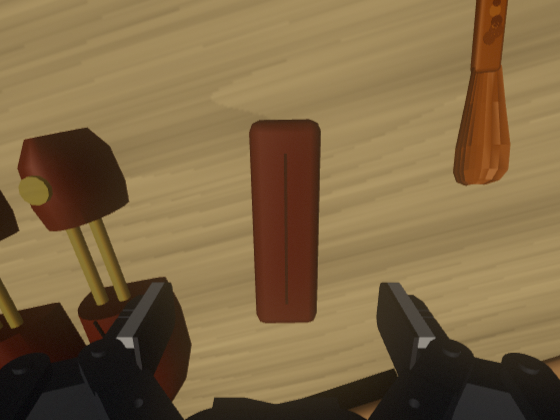

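The brush at (286,220) is clear of the tree and the horn's blade. Descending.

Call:
move_arm(
  deltas=[
    [-9.5,6,50,0,0,0],
    [-9.5,6,90,0,0,0],
    [-9.5,6,109,0,0,0],
    [-9.5,6,109,0,0,0],
    [-9.5,6,109,0,0,0],
  ],
)

```text
time_s: 12.98
tool_pos: [0.6802, 0.1881, 0.0201]
tool_rot: [0.423, 3.112, 0.001]
ft_force: [0.4, 0.7, 0.4]
finger_gap: 0.0851
```

Call:
move_arm(
  deltas=[
    [0,0,0,0,0,0],
    [0,0,0,0,0,0],
    [0,0,0,0,0,0],
    [0,0,0,0,0,0],
    [0,0,0,0,0,0],
    [0,0,0,0,0,0],
    [0,0,0,0,0,0],
  ],
  gripper=25,
  squeeze=50,
)

```text
time_s: 13.85
tool_pos: [0.6801, 0.1881, 0.0197]
tool_rot: [0.421, 3.112, 0.001]
ft_force: [-1.1, 0.4, 4.8]
finger_gap: 0.0451
```

Call:
move_arm(
  deltas=[
    [0,0,-20,0,0,0],
    [0,0,-70,0,0,0],
    [0,0,-120,0,0,0],
    [0,0,-140,0,0,0],
    [0,0,-140,0,0,0],
  ],
)

```text
time_s: 14.48
tool_pos: [0.6805, 0.1883, 0.1604]
tool_rot: [0.421, 3.111, 0.002]
ft_force: [0.3, -0.4, -2.1]
finger_gap: 0.045
```

Run:
```python
from h import *
go(668,-189.5,158,95)
c=bot.camera_params("wrist");s=np.array(bot.sense()["tool_pos"]);p,d=bot.grab_frame("wrist")
w=cloud(d,c);k=w[(d>0)&(w[...,2]>s[2]+.01)&(w[...,2]<s[2]+.035)&(np.hypot(w[...,0]-s[0],w[...,1]-s[1])<.09)];print("brush top - tcp",np.median(k[:,2])-s[2], np.percentile(k[:,2],[5,95])-s[2],rect(k[:,:2]))
```

```text
delta [ -88.3 -367.5    2. ] rot [ 0.001  0.003 -0.356]
delta [ -88.3 -367.5    2. ] rot [ 4.000e-03 -1.000e-03  2.785e+00]
 at [680.5 188.3 160.4] jaw 74.6 j [0.27 0.68 0.5  1.39 0.   0.54] gap 45.0 t 14.47 F [ 0.3 -0.4 -2.1]
brush top - tcp 0.023736806269594984 [0.01914468 0.0251977 ] (array([666.2, 192.1]), 122.1, 72.7, -14.4)
```

Held. Carrying it over the trees to the tray.

Call:
move_arm(
  deltas=[
    [-88.5,-367.5,2,0,0,-0.356],
    [-88.5,-367.5,2,0,0,-0.356],
    [-88.5,-367.5,2,0,0,-0.356],
    [-88.5,-367.5,2,0,0,-0.356],
    [-88.5,-367.5,2,0,0,-0.356],
    [-88.5,-367.5,2,0,0,-0.356],
    [-88.5,-367.5,2,0,0,-0.356],
    [-88.5,-367.5,2,0,0,-0.356],
  ],
)

```text
time_s: 15.52
tool_pos: [0.6667, -0.1897, 0.1552]
tool_rot: [0.136, -3.137, -0.002]
ft_force: [-0.3, 0.6, -1.2]
finger_gap: 0.0452
```

Run:
```python
from h import *
p,d=bot.grab_frame("top");c=bot.camera_params("top");cv2.imwrite("pics/t2.png",cv2.cvtColor(p,cv2.COLOR_RGB2BGR)[90:260,150:450])
go(670,-189.5,60,95)
c=bot.camera_params("wrist");s=np.array(bot.sense()["tool_pos"]);p,d=bot.grab_frame("wrist");cv2.imwrite("pics/w6.png",cv2.cvtColor(p,cv2.COLOR_RGB2BGR))
w=cloud(d,c);k=w[(d>0)&(w[...,2]>s[2]+.015)&(w[...,2]<s[2]+.035)&(np.hypot(w[...,0]-s[0],w[...,1]-s[1])<.09)];print(rect(k[:,:2]))
k=w[(d>0)&(w[...,2]>.01)&(w[...,2]<.018)&(abs(w[...,0]-.67)<.1)&(abs(w[...,1]+.19)<.06)];print("tray",rect(k[:,:2]))
```

```text
delta [-3.1 -0.9 95.6] rot [ 0.001 -0.002  0.   ]
delta [-3.1 -0.9 95.6] rot [ 2.000e-03  1.000e-03 -3.141e+00]
 at [ 667.  -188.9  155.6] jaw 95.0 j [-0.28  0.65  0.44  1.36  0.   -0.36] gap 44.9 t 15.57 F [ 0.4 -0.1 -0.8]
(array([ 652.6, -190.3]), 122.5, 72.7, 5.0)
tray (array([ 593.3, -195.4]), 70.0, 10.4, -84.9)
```

View pics/w6.png

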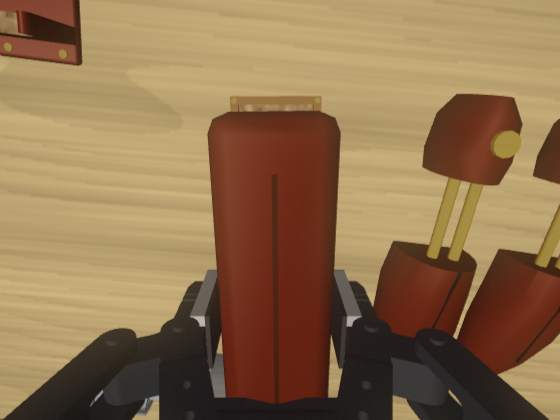

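The brush (276,260) is aligned with the tray, whose near edge shows at (276,102). Lowering it.

Call:
move_arm(
  deltas=[
    [-4,-0.5,50,0,0,0],
    [-4,-0.5,95,0,0,0],
    [-4,-0.5,115,0,0,0],
    [-4,-0.5,123,0,0,0],
    [-4,-0.5,128,0,0,0],
    [-4,-0.5,129,0,0,0],
    [-4,-0.5,129,0,0,0],
  ],
)

```text
time_s: 16.5
tool_pos: [0.6718, -0.19, 0.0286]
tool_rot: [-0.137, 3.138, -0.0]
ft_force: [-0.5, 0.1, -0.8]
finger_gap: 0.0449
```

Run:
```python
from h import *
go(671,-189.5,26,95)
```

```text
delta [0.8 0.5 2.6] rot [-0.     0.001  0.   ]
delta [0.8 0.5 2.6] rot [-2.000e-03 -1.000e-03 -3.142e+00]
 at [ 671.8 -190.    28.6] jaw 95.0 j [-0.28  0.72  0.23  1.08  0.   -0.36] gap 44.9 t 16.5 F [-0.5  0.1 -0.8]
```

Call:
move_arm(
  deltas=[
    [0,0,2,0,0,0],
    [0,0,3,0,0,0],
    [0,0,3,0,0,0],
  ],
)

```text
time_s: 16.88
tool_pos: [0.6716, -0.1901, 0.0257]
tool_rot: [-0.137, 3.138, -0.0]
ft_force: [-2.6, 1.1, 7.6]
finger_gap: 0.0453
```

Call:
move_arm(
  deltas=[
    [0,0,0,0,0,0],
    [0,0,0,0,0,0],
    [0,0,0,0,0,0],
    [0,0,0,0,0,0],
    [0,0,-20,0,0,0],
    [0,0,-60,0,0,0],
    [0,0,-110,0,0,0],
    [0,0,-130,0,0,0],
  ],
  gripper=90,
)

```text
time_s: 17.88
tool_pos: [0.6724, -0.1902, 0.1582]
tool_rot: [-0.137, 3.135, -0.002]
ft_force: [0.8, 0.2, -0.2]
finger_gap: 0.0772
```

Run:
```python
from h import *
c=bot.camera_params("wrist");p,d=bot.grab_frame("wrist");w=cloud(d,c)
k=w[(d>0)&(w[...,2]>.042)&(w[...,2]<.06)&(abs(w[...,0]-.67)<.1)&(abs(w[...,1]+.19)<.045)];print("brush",rect(k[:,:2]),np.median(k[:,2]),k[:,2].std())
k=w[(d>0)&(w[...,2]>.009)&(w[...,2]<.018)&(abs(w[...,0]-.67)<.1)&(abs(w[...,1]+.19)<.06)];print("tray",rect(k[:,:2]))
p,d=bot.grab_frame("top");c=bot.camera_params("top");hsv=cv2.cvtColor(p,cv2.COLOR_RGB2HSV).astype(int);cv2.imwrite("pics/t3.png",cv2.cvtColor(p,cv2.COLOR_RGB2BGR))
W=cloud(d,c);v0,v1,u0,u1=140,252,148,192
h=hsv[v0:v1,u0:u1];print("horn px",h[43,23],h[20,24],"table",h[5,5],h[60,40])
# horn: darker or redder than table
q=p[v0:v1,u0:u1].astype(int);m=((q[...,0]-q[...,2]*1.0)/q.max(-1)>.62)|(q.max(-1)<100);m=m.astype(np.uint8)
_,l,st,_=cv2.connectedComponentsWithStats(m);i=1+st[1:,4].argmax();v,u=np.where(l==i);g=plane(np.c_[u+u0,v+v0],c,.009)
s=g[g[:,0]<g[:,0].min()+.22];a=np.linalg.svd(s-s.mean(0))[2][0];a*=np.sign(a[0]);t=g@a
b=s.mean(0)+a*(t.min()+.165-s.mean(0)@a)
print(len(g),"len",np.ptp(t),"ang",np.degrees(np.arctan2(a[1],a[0])),"balance",b*1000,rect(s))
go(b[0]*1000,b[1]*1000,150,80)
```

```text
brush (array([ 670.3, -190.4]), 148.4, 46.1, 5.8) 0.049425010777450595 0.001536012376234507
tray (array([ 670.3, -188.4]), 166.0, 70.3, 5.3)
horn px [ 10 230 160] [ 18 146 227] table [ 23 113 235] [ 22 113 232]
703 len 0.322886861414853 ang -11.044831386108507 balance [537.97637541 361.60841121] (array([486.2, 371.7]), 224.6, 19.1, -11.0)
delta [ 86.  561.5   6.4] rot [-0.001  0.004  0.262]
delta [ 86.  561.5   6.4] rot [-6.00e-03 -1.00e-03 -2.88e+00]
 at [ 672.6 -190.2  157.5] jaw 95.0 j [-0.28  0.66  0.46  1.36  0.   -0.36] gap 77.2 t 17.98 F [-0.6 -0.3 -0.7]
```

The brush is in, 2 mm off centre, top at 49.4 mm. The horn measures 323 mm long (325 given) with its balance point at (538, 362) and its axis at −11°.

Call:
move_arm(
  deltas=[
    [86,561.5,16,0,0,0.279],
    [86,561.5,16,0,0,0.279],
    [86,561.5,16,0,0,0.279],
    [86,561.5,16,0,0,0.279],
    [86,561.5,16,0,0,0.279],
    [86,561.5,16,0,0,0.279],
    [86,561.5,16,0,0,0.279],
    [86,561.5,16,0,0,0.279],
  ],
  gripper=60,
)

```text
time_s: 18.98
tool_pos: [0.5518, 0.2973, 0.1395]
tool_rot: [-0.301, -3.126, 0.001]
ft_force: [0.9, 0.2, 0.5]
finger_gap: 0.0512
```

Call:
move_arm(
  deltas=[
    [0,0,0,0,0,0],
    [0,0,0,0,0,0],
    [0,0,0,0,0,0],
    [0,0,0,0,0,0],
  ],
)

```text
time_s: 19.48
tool_pos: [0.5533, 0.2946, 0.1407]
tool_rot: [-0.303, -3.127, 0.0]
ft_force: [-0.2, 0.0, 0.6]
finger_gap: 0.051
```

Run:
```python
from h import *
go(538,361.6,60,79)
c=bot.camera_params("wrist");p,d=bot.grab_frame("wrist");w=cloud(d,c);cv2.imwrite("pics/w7.png",cv2.cvtColor(p,cv2.COLOR_RGB2BGR))
k=w[(d>0)&(w[...,2]>.006)&(w[...,2]<.016)&(np.hypot(w[...,0]-.538,w[...,1]-.3616)<.05)];print("shaft",rect(k[:,:2]),np.median(k[:,2]))
```

```text
delta [27.9 62.8 80.7] rot [-0.    -0.    -0.001]
delta [27.9 62.8 80.7] rot [-0.    0.    3.14]
 at [553.3 294.6 140.7] jaw 78.9 j [ 0.49  0.5   0.15  1.22 -0.    0.68] gap 51.0 t 19.48 F [-0.2  0.   0.6]
shaft (array([538.5, 364.5]), 99.3, 18.4, -10.9) 0.00961088877759092
```

View pics/w7.png

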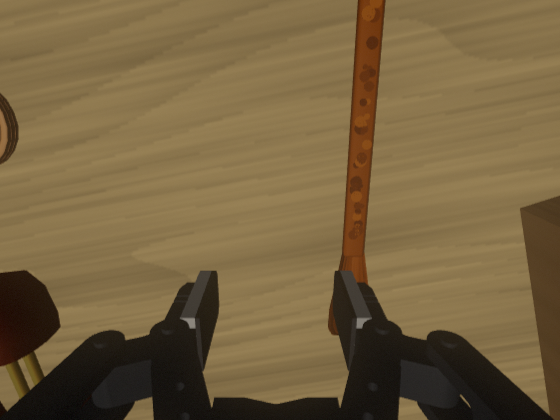

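The shaft runs at column 365 with its blade end toward (348,300), and the wrist view puts it at y≈364. Moving above it.

Call:
move_arm(
  deltas=[
    [27.5,64.5,80,0,0,0],
    [27.5,64.5,80,0,0,0],
    [27.5,64.5,80,0,0,0],
    [27.5,64.5,80,0,0,0],
  ],
)

```text
time_s: 20.02
tool_pos: [0.5389, 0.3637, 0.0615]
tool_rot: [0.301, 3.126, 0.0]
ft_force: [0.3, 0.4, 0.7]
finger_gap: 0.0516
```

Run:
```python
from h import *
c=bot.camera_params("wrist");p,d=bot.grab_frame("wrist");w=cloud(d,c)
k=w[(d>0)&(w[...,2]>.006)&(w[...,2]<.016)&(abs(w[...,1]-.37)<.06)&(w[...,0]<.56)];q=rect(k[:,:2]);print("shaft",q,np.median(k[:,2]))
# y of axis at x=538
a=np.radians(q[3]);y=q[0][1]+(538-q[0][0])*np.tan(a);print("axis y@538",y, "xmin",k[:,0].min())
go(538,y,3.5,79)
```

```text
shaft (array([489.3, 374.1]), 147.2, 18.0, -10.9) 0.009609661555668392
axis y@538 364.7218581753605 xmin 0.41557089773799927
delta [ 1.5  0.8 58.5] rot [ 0.001  0.001 -0.001]
delta [ 1.5  0.8 58.5] rot [ 2.000e-03 -2.000e-03  3.141e+00]
 at [539.2 363.7  62. ] jaw 79.0 j [ 0.59  0.6   0.1   1.07 -0.    0.79] gap 51.2 t 20.07 F [0.3 0.2 0.1]
```

Call:
move_arm(
  deltas=[
    [1,0.8,35,0,0,0],
    [1,0.8,52,0,0,0],
    [1,0.8,58.5,0,0,0],
    [1,0.8,58.5,0,0,0],
  ],
)

```text
time_s: 20.58
tool_pos: [0.5378, 0.3651, 0.0027]
tool_rot: [0.301, 3.127, 0.0]
ft_force: [0.5, -0.1, 0.6]
finger_gap: 0.0513
```

Call:
move_arm(
  deltas=[
    [0,0,0,0,0,0],
    [0,0,0,0,0,0],
    [0,0,0,0,0,0],
    [0,0,0,0,0,0],
    [0,0,0,0,0,0],
    [0,0,0,0,0,0],
  ],
  gripper=5,
  squeeze=40,
)

```text
time_s: 21.32
tool_pos: [0.5379, 0.3655, 0.0032]
tool_rot: [0.301, 3.126, 0.001]
ft_force: [-0.3, -1.2, 6.1]
finger_gap: 0.0167
```

Call:
move_arm(
  deltas=[
    [0,0,-10,0,0,0],
    [0,0,-40,0,0,0],
    [0,0,-90,0,0,0],
    [0,0,-140,0,0,0],
    [0,0,-150,0,0,0],
    [0,0,-150,0,0,0],
  ],
)

```text
time_s: 22.08
tool_pos: [0.5376, 0.3654, 0.1528]
tool_rot: [0.301, 3.126, 0.001]
ft_force: [-0.0, -0.5, -1.0]
finger_gap: 0.0167
```

```bash
cat > horn.py <<'E'
from h import *
s=np.array(bot.sense()["tool_pos"])
c=bot.camera_params("wrist");p,d=bot.grab_frame("wrist");w=cloud(d,c)
b=p[...,0].astype(int)-p[...,2]
k=w[(d>0)&(abs(w[...,2]-s[2])<.03)&(b>55)&(np.hypot(w[...,0]-s[0],w[...,1]-s[1])>.03)&(np.hypot(w[...,0]-s[0],w[...,1]-s[1])<.25)]
q=k-k.mean(0);a=np.linalg.svd(q[::5],full_matrices=False)[2][0];a*=np.sign(a[0]);ce=k.mean(0)
print("horn n",len(k),"yaw",np.degrees(np.arctan2(a[1],a[0])),"pitch",np.degrees(np.arcsin(a[2])))
e=ce+a*((s-ce)@a);print("axis pt nearest tcp, minus tcp (mm)",(e-s)*1000)
E
python3 - <<'E'
from horn import *
go(502.8,-374,153,88.2)
cv2.imwrite("pics/w8.png",cv2.cvtColor(p,cv2.COLOR_RGB2BGR))
E
```

```text
horn n 12606 yaw -10.877282756060081 pitch -0.029922437032896355
axis pt nearest tcp, minus tcp (mm) [-0.03648807 -0.20722248  6.26455156]
delta [-107.1 -732.    -1.1] rot [-0.001 -0.001 -0.16 ]
delta [-107.1 -732.    -1.1] rot [-1.000e-03  1.000e-03  2.981e+00]
 at [537.2 365.  151.5] jaw 79.0 j [ 0.6   0.55  0.26  1.28 -0.    0.79] gap 16.8 t 22.12 F [-0.5 -0.4 -1.9]
```

View pics/w8.png

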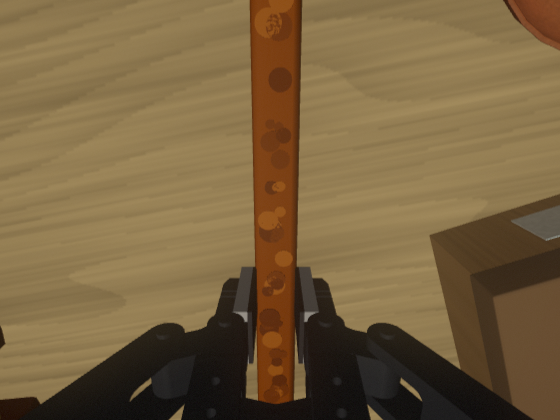

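Horn is gripped level at the shaft (276,330). Carrying it across.

Call:
move_arm(
  deltas=[
    [-107,-732,-1,0,0,-0.16],
    [-107,-732,-1,0,0,-0.16],
    [-107,-732,-1,0,0,-0.16],
    [-107,-732,-1,0,0,-0.16],
    [-107,-732,-1,0,0,-0.16],
    [-107,-732,-1,0,0,-0.16],
    [-107,-732,-1,0,0,-0.16],
    [-107,-732,-1,0,0,-0.16],
  ],
)

```text
time_s: 23.12
tool_pos: [0.5128, -0.136, 0.1514]
tool_rot: [-0.05, -3.139, -0.001]
ft_force: [1.2, 0.7, -0.8]
finger_gap: 0.0166
```

Call:
move_arm(
  deltas=[
    [0,0,0,0,0,0],
    [0,0,0,0,0,0],
    [0,0,0,0,0,0],
  ],
)

```text
time_s: 23.5
tool_pos: [0.5139, -0.1331, 0.1523]
tool_rot: [-0.048, -3.14, -0.001]
ft_force: [0.4, 0.2, -0.8]
finger_gap: 0.0162
```

Run:
```python
from h import *
go(502.8,-374,130,88.2)
```

```text
delta [   3.8 -241.1   22.2] rot [ 0.    -0.001  0.001]
delta [   3.8 -241.1   22.2] rot [ 2.00e-03  1.00e-03 -3.14e+00]
 at [ 513.9 -133.1  152.3] jaw 88.3 j [-0.25  0.3  -0.12  1.15  0.   -0.22] gap 16.2 t 23.5 F [ 0.4  0.2 -0.8]
```

Call:
move_arm(
  deltas=[
    [4,-241,15,0,0,0],
    [4,-241,15,0,0,0],
    [4,-241,15,0,0,0],
    [4,-241,15,0,0,0],
    [4,-241,15,0,0,0],
    [4,-241,15,0,0,0],
    [4,-241,15,0,0,0],
    [4,-241,15,0,0,0],
  ],
)

```text
time_s: 24.5
tool_pos: [0.503, -0.374, 0.1382]
tool_rot: [0.047, 3.141, -0.0]
ft_force: [0.0, -0.1, -1.1]
finger_gap: 0.0168
```

Run:
```python
from horn import *
k=w[(d>0)&(w[...,2]>.03)&(w[...,2]<.07)&(abs(w[...,1]+.374)<.05)&(w[...,0]>.42)&(w[...,0]<.6)];print("upright",rect(k[:,:2]),len(k))
p,d=bot.grab_frame("top");cv2.imwrite("pics/t4.png",cv2.resize(cv2.cvtColor(p,cv2.COLOR_RGB2BGR)[90:290,330:470],None,fx=3,fy=3))
c=bot.camera_params("top");W=cloud(d,c);b=p[...,0].astype(int)-p[...,2]
go(502.8,-374,48,88.2)
```

```text
horn n 12799 yaw -1.6804794871347146 pitch -0.06051140532094592
axis pt nearest tcp, minus tcp (mm) [ 6.52432441e-05 -2.22400385e-01  6.23720628e+00]
upright (array([ 497.2, -374.2]), 110.9, 60.0, -1.9) 1203
delta [-0.   0.4 90.2] rot [-0.     0.     0.001]
delta [-0.   0.4 90.2] rot [-0.    -0.    -3.141]
 at [ 502.7 -374.4  138.2] jaw 88.2 j [-0.64  0.51  0.15  1.21  0.   -0.61] gap 16.9 t 24.6 F [-0.7  0.4 -0.4]
```

View pics/t4.png

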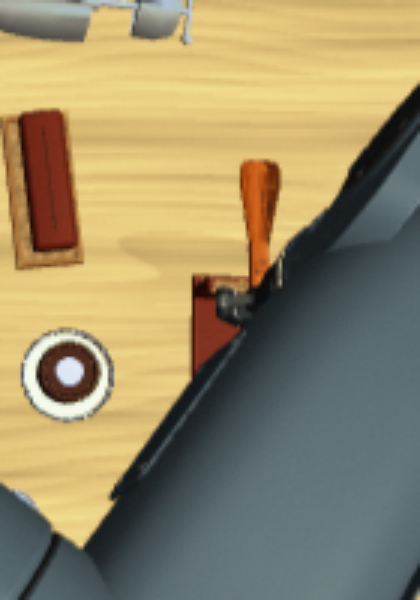

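Horn (265,215) is over the rest and parallel to it; in this view the brush and tin also sit well in their holders. Lowering it.

Call:
move_arm(
  deltas=[
    [0,0.3,40,0,0,0],
    [0,0.3,70,0,0,0],
    [0,0.3,82,0,0,0],
    [0,0.3,87,0,0,0],
    [0,0.3,89,0,0,0],
    [0,0.3,89.5,0,0,0],
    [0,0.3,89.5,0,0,0],
  ],
)

```text
time_s: 25.48
tool_pos: [0.5028, -0.375, 0.049]
tool_rot: [0.05, 3.14, -0.001]
ft_force: [0.7, -0.2, 0.3]
finger_gap: 0.0167
```

Run:
```python
from horn import *
go(502.8,-374,48,88.2)
```

```text
horn n 15998 yaw -1.7968669290581163 pitch -0.7196744647830579
axis pt nearest tcp, minus tcp (mm) [0.0621536  0.1611082  4.54340588]
delta [-0.1  0.9  0.9] rot [-0.     0.001 -0.   ]
delta [-0.1  0.9  0.9] rot [1.000e-03 1.000e-03 3.141e+00]
 at [ 502.7 -374.9   48.9] jaw 88.2 j [-0.64  0.56  0.    1.01  0.   -0.61] gap 16.4 t 25.52 F [-0.7 -0.1 -1.4]
```

Call:
move_arm(
  deltas=[
    [0,0,0.8,0,0,0],
    [0,0,0.8,0,0,0],
    [0,0,0.8,0,0,0],
  ],
)

```text
time_s: 25.9
tool_pos: [0.5027, -0.3749, 0.0482]
tool_rot: [0.05, 3.141, -0.001]
ft_force: [-0.4, 1.0, 6.7]
finger_gap: 0.0168
```

Call:
move_arm(
  deltas=[
    [0,0,0,0,0,0],
    [0,0,0,0,0,0],
    [0,0,0,0,0,0],
    [0,0,0,0,0,0],
    [0,0,-15,0,0,0],
    [0,0,-50,0,0,0],
    [0,0,-110,0,0,0],
    [0,0,-150,0,0,0],
  ],
  gripper=60,
)

```text
time_s: 26.9
tool_pos: [0.5028, -0.375, 0.2016]
tool_rot: [0.05, 3.139, -0.003]
ft_force: [1.8, 0.1, -0.0]
finger_gap: 0.0514
```

Call:
move_arm(
  deltas=[
    [200,0,-30,0,0,0],
    [200,0,-30,0,0,0],
    [200,0,-30,0,0,0],
    [200,0,-30,0,0,0],
    [200,200,-30,0,0,0],
    [200,200,-30,0,0,0],
    [200,200,-30,0,0,0],
    [200,200,-30,0,0,0],
  ],
)

```text
time_s: 27.9
tool_pos: [0.3092, -0.1659, 0.2285]
tool_rot: [0.044, 3.14, -0.0]
ft_force: [-0.0, -0.1, 0.1]
finger_gap: 0.0512
```

Run:
```python
from h import *
f=np.load("pics/top0.npz");c=bot.camera_params("top")
go(400,0,200,88)
p,d=bot.grab_frame("top");W=cloud(d,c);W0=cloud(f["d"],c);cv2.imwrite("pics/t5.png",cv2.cvtColor(p,cv2.COLOR_RGB2BGR))
def box(W,d,x,y,hx,hy,lo,hi):
    k=W[(d>0)&(W[...,2]>lo)&(W[...,2]<hi)&(abs(W[...,0]-x)<hx)&(abs(W[...,1]-y)<hy)];return (rect(k[:,:2]),round(float(np.median(k[:,2])),4),len(k)) if len(k)>5 else None
for n,a in(("tin",(.47,-.212,.05,.05,.025,.045)),("jar",(.449,.0745,.04,.04,.046,.065)),("brush",(.67,-.19,.1,.045,.042,.06)),("horn@50-56",(.5,-.374,.05,.016,.045,.065)),("treeL",(.7,.045,.14,.045,.01,.1)),("treeR",(.7,-.05,.14,.044,.01,.1))):
    print(n,box(W,d,*a), box(W0,f["d"],*a) if "tree" in n else "")
b=p[...,0].astype(int)-p[...,2]
k=W[(d>0)&(W[...,2]>.04)&(W[...,2]<.065)&(b>70)&(abs(W[...,1]+.374)<.03)&(W[...,0]>.3)&(W[...,0]<.72)]
print("horn",rect(k[:,:2]),len(k)); 
lf=np.polyfit(k[:,0],k[:,2],1);print("slope",lf)
```

```text
delta [-86.  168.4  28.6] rot [-0.     0.001  0.007]
delta [-86.  168.4  28.6] rot [-2.000e-03 -0.000e+00 -3.135e+00]
 at [ 309.2 -165.9  228.5] jaw 88.4 j [-0.49 -0.09 -0.37  1.29  0.   -0.46] gap 51.2 t 27.9 F [-0.  -0.1  0.1]
tin ((array([ 473.5, -210.4]), 64.5, 58.3, -36.7), 0.0304, 328) 
jar ((array([451.5,  73. ]), 39.9, 39.7, 1.4), 0.0518, 151) 
brush ((array([ 670.3, -191.2]), 149.0, 46.0, 5.5), 0.0482, 662) 
horn@50-56 ((array([ 500.4, -374.9]), 98.8, 17.0, -2.1), 0.0534, 196) 
treeL ((array([702.7,  47.7]), 257.4, 75.1, -7.7), 0.0388, 1223) ((array([702. ,  47.7]), 256.9, 74.2, -7.7), 0.0389, 1214)
treeR ((array([701.2, -52.1]), 255.7, 73.8, 0.2), 0.0389, 1218) ((array([700.3, -52.1]), 254.5, 73.8, 0.2), 0.0391, 1219)
horn (array([ 544.8, -374.8]), 233.8, 58.1, -0.7) 612
slope [-0.01095906  0.05775992]
```

View pics/t5.png

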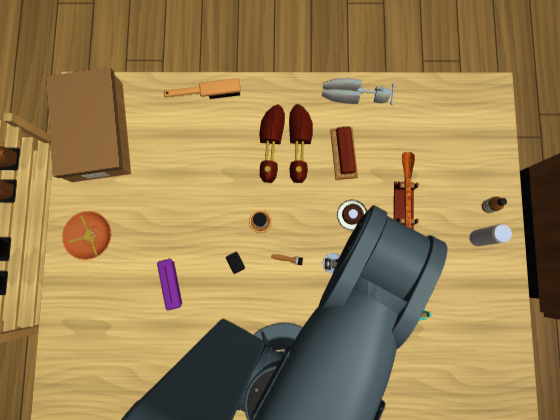

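All four sit in their holders: tin (352,214), jar (260,221), brush (345,150), horn (406,185), and the trees haven't moved. The arm hides the horn's tail, so I'll check its lengthwise position from the blade tip, then hand in.

Run:
```python
from h import *
p,d=bot.grab_frame("top");c=bot.camera_params("top");b=(p[...,0].astype(int)-p[...,2])/p.max(-1).clip(1)
m=(b>.62).astype(np.uint8);m[:,:395]=0;m[:,425:]=0;m[:130]=0;m[200:]=0
v,u=np.where(m);w=plane(np.c_[u,v],c,.052);print("tip x (expect 663)",w[:,0].max()*1000,"n",len(u))
s=bot.sense();print(s["ft_force"],np.abs(s["joint_velocities"]).max())
t=w[:,0].max()*1000
if 648<t<678: bot.finish_job();print("handed in",s["time_s"])
```

```text
tip x (expect 663) 659.815612348196 n 622
[ 0.18892131 -0.84608618 -0.46684495] 0.05164085153492082
the job is handed in; nothing more can be done
handed in 28.0
```

I put all four items back in their holders and handed the job in at 28 s of the 112 s allowed; no verdict was reported.

| Item | Last check (top or wrist camera) | Allowed |
|---|---|---|
| Tin in dish | 1.4 mm off centre by the wrist camera; 3 mm by the top camera | 14 mm |
| Jar in coaster | 2–3 mm off centre | 12 mm |
| Brush in tray | 2–3 mm off centre, 0.5° off parallel | 16 mm, 0.25 rad |
| Shoehorn on rest, lengthwise | about 3 mm off centre | 20 mm |
| Shoehorn on rest, across | 1 mm off centre | 16 mm |
| Shoe trees | moved 1 mm or less, within measuring noise | 15 mm |

- **Heights:** the tops of the tin, jar and brush measured 32, 53.7 and 49.4 mm by the wrist camera, against 33, 54 and 50 mm expected. The shoehorn's top read 53 mm by the top camera, which reads 1–2 mm low, against 55 mm expected.
- **Shoehorn level:** it looked level, with a slope of about 0.01.
- **Not seen directly:** the arm hid the shoehorn's tail in the last picture, so I took its lengthwise position from the blade tip (660 mm measured, 663 mm expected).

No check failed. The two cameras differed by up to about 3 mm. The gripper was open and well clear of everything at the end.

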